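# Unpin the tackle chest and open its lid

## Robot

A 7-joint arm with a two-finger parallel gripper is mounted at the origin on the work surface. World frame = base frame: x ahead of the robot, y to its left, z up, the work surface at z = 0. Lengths are in m, angles in rad, forces in N, time in s.
With the tool pointing down it reaches from about 0.4 to 0.85 m from the base axis. Payload 6.9 kg.
Tool frame: the origin (TCP) lies midway between the tips of the shut fingers; the grasp point (between the pads) lies behind it (ctrl.pinch_z is the z of the grasp point in the tool frame, in m); z points along the fingers, y is the direction in which the jaws open and shut (so a half turn about z gives the same grasp; the last joint's range is limited). The gripper opens to 85 mm and grips with 20 to 120 N. Pads are 22 mm wide; open, the fingers measure 114 mm over their backs; the gripper's body (76 mm by 85 mm) begins 54 mm behind the grasp point. The pads swing forward as they close: fully open they stand 13 mm farther back than shut.
Start: joints at [-1.244, 0.507, -0.238, 1.5, 0.126, 1.149, -0.155], TCP at [0.138, 0.61, 0.231] pointing down, gripper open.
Joint ranges: [-3.08, 3.08], [-0.24, 2.05], [-1.43, 1.35], [0, 2.5], [-1.52, 4.66], [0.17, 1.96], [-2.89, 2.89]. Speed limits (rad/s): [2.39, 2.39, 3.14, 3.14, 3.14, 3.14, 3.14].

## Interface

Orientations are given as a unit quaternion [w, x, y, z].
In Python, from station import ctrl, get_state, vision, ticket, models gives the robot as it stands. Calls block until the motion is done:
- ctrl.movep(position, orientation): joint-space move of the TCP to a pose.
- ctrl.movel(position, frame=None, max_speed=0.15): straight line of the TCP; frame=None keeps the orientation; max_speed is the mean speed in m/s.
- ctrl.set_joints(angles): joint-space move.
- ctrl.ungrasp() and ctrl.close_gripper(force=None): open the fingers fully, or close them until they stop; force is the grip in N (None keeps the last).
- ctrl.pause(seconds).
- ctrl.ik(position, orientation): joint angles nearest the present ones, or None.
- get_state(): the state.
- vision.grab_frame(name): name is "side" or "top" or "wrist"; returns (picture, depth): 420x560x3 uint8, blue, green, red; 420x560 float32, m along the optical axis (not along the pixel's ray), 0 where there is no reading.
- vision.camera_info(name): a dict with "mtx" (3x3 intrinsics, pixels), "R" (3x3) and "t" (3): a world point X has camera coordinates R X + t; the wrist camera has in their place "hand_eye" (4x4, takes a point from camera to tool coordinates, whose origin is the TCP and whose axes are the flange's). Camera axes: x right, y down, z forward; pixel columns grow to the right and rows downward; lengths in m; the calibration is good to about 2 mm. The wrist camera is an equidistant fisheye: a pixel r from the principal point sees the ray r / f radians off the axis. A picture is of the moment at which its call begins: read the wrist's pose just before it. camera_info takes no time and is no camera call.
A pose or a line that the arm cannot do raises ctrl.Unreachable and nothing moves.
- ticket.close_job(): hands the job in, once; it reports no verdict.
Trained networks look in the newest picture that a camera, given by its name, has taken for a name from the list of things; names that differ only in an ending like _2 or _b are one class to them, and where a whole thing is asked for, a point or a joint stands for the part that bears it (a point fixed in the world has none). Each returns a list of dicts, best first, with "p" (0 to 1); they miss things now and then, are a little off and sometimes report something else, mostly with a low value. They report only what shows in the picture. A call takes as long as a camera call. They do not tell look-alikes from the thing itself.
- models.recognise(camera, target): "point" ([column, row] in pixels, amid what is visible of it).
- models.masks_of(camera, target): "mask" (420x560 bool, what is visible of it) and "point" ([column, row] in pixels, amid what is visible of it).
The state is a dict: "time": time; "qpos": joint angles; "qd": joint speeds; "tau": joint torques, N m; "tcp_pos": TCP position; "eef_rot": TCP orientation; "contact_force": force on the tool from outside, world axes, zero at the start; "wrist_torque": the same for the moment, N m; "width": finger opening in m.
Only numpy, scipy, OpenCV 4.12 (cv2) and the standard library are available. Lean on these libraries where they do the work, as an engineer would, in place of code of your own. Each camera call takes 0.05 s, during which the arm holds its last target.

## Task

Release the retaining pin from the hasp of the wooden tackle chest: it has to be turned clockwise, by an amount you must feel for, before it will pull straight out. Lay the pin gently in the open tray, then raise the chest's lid until it stands wide open by itself, at least 60 degrees. Let go of everything and leave the other things on the table where they are.

Things in the scene. Friction and masses are not known exactly. Their poses are not given: they have to be found in the camera images.
- chest: Wooden tackle chest fixed to the table, 160 mm deep (x), 240 mm wide (y), 110 mm high, 120 mm with its lid shut. Origin: centre of its underside; z up, -x is its front, which carries the hasp and faces to the robot's right, turned 10 to 42 degrees away from the robot. The hasp housing sticks out of the front to about 145 mm ahead of the origin, 68 mm wide.
- hasp (a point): Centre of the sloping steel hasp face, at (-112, 0, 75) mm in the chest's frame, axes as the chest's. The face's normal leans 35 degrees from vertical to the chest's front: (-0.574, 0, 0.819). The hasp strap belongs to the lid; the seated pin goes through its 43 mm window and bars the lid.
- pin: Loose steel retaining pin, 66 mm long, 0.10 to 0.20 kg, seated in the hasp. Origin: centre of the underside of its round flange (54 mm across, 4 mm thick), which rests at the hasp point on the hasp face inside a square rim 4 mm high. Own +z runs along the pin towards its grip: seated, it leans 35 degrees from vertical to the chest's front.
- pin_grip (a point): Middle of the pin's grip, 24 mm along the pin's own z: a flat steel plate from z = 4 to 44 mm, 50 mm wide along the pin's x, 14 mm thick along the pin's y. The pin's axes. Pinch its flat sides, along the pin's axis, and turn clockwise as seen looking down on the grip (negative about own z).
- pin_key (a point): Foot of the 10 mm shaft, 22 mm below the flange; cross-key 34 mm long along the pin's x, 8 mm thick, z = -22 to -14 mm. A slotted plate hidden by the flange holds it: pulled at a wrong angle the pin stops after about 2 mm. Turned 20 to 80 degrees clockwise (differs each time, it passes within about 12 degrees either way) it pulls straight out along its axis, clear after 25 mm.
- lid (a joint): Lid angle in rad: 0 shut, grows as the front edge rises, to 1.8. Friction in the hinge (about 0.65 N m) holds it at any angle; raising it by the bar takes about 6 to 9 N.
- lid_hinge (a point): Middle of the lid's hinge line, at (80, 0, 110) mm in the chest's frame; the line runs along the chest's y, and the point's axes are the chest's.
- lid_bar (a point): Middle of the round steel bar handle on the lid: bar 12 mm thick, 110 mm long along the chest's y, with its axis 40 mm above the lid's top; with the lid shut it lies 128 mm in front of and 50 mm above the hinge line. Axes fixed to the lid. A bar held between two fingers can turn between them.
- tray: Loose open black tray for the pin, 160 (x) by 140 (y) by 35 mm high, walls and floor 5 mm. Origin: centre of its underside. It stands left or right of the chest.
- flybox: Bystander: clear shut compartment box, 160 by 120 by 30 mm, on the other side from the tray. Origin: centre of its underside.
- varnish: Bystander: small standing bottle, 40 mm diameter, 85 mm high. Origin: centre of its underside.
- torch: Bystander: black torch standing on its head, 38 mm diameter, 110 mm high. Origin: centre of its underside.
Things that resemble listed ones, but are neither listed nor needed, are in the scene too. What is shaped like the pin but blue or red is not meant.

How it is judged:
On the way, in this order (a step that is already met when the one before it is completed fails the run):
1. the pin is drawn clear of the hasp with the lid still down (distance between pin and hasp above 0.04 m and value of joint lid below 0.15 rad), for 0.1 s.
2. the pin lies in the tray, let go (x of pin in the frame of tray between -0.08 and 0.08 m and y of pin in the frame of tray between -0.07 and 0.07 m and z of pin in the frame of tray below 0.06 m and contact force between pin and the fingers below 0.1 N and value of joint lid below 0.4 rad), for 0.2 s.
3. the lid stands open (value of joint lid above 1.03 rad), for 0.2 s.
At the end, for the whole second after the job is handed in: The lid stands still at 1.03 rad (59 degrees) or more, and the pin is at rest inside the tray's outline (its flange centre within 80 by 70 mm of the tray's centre and less than 60 mm above its underside), with the tray within 40 mm of where it stood (value of joint lid above 1.03 rad and velocity of joint lid between -0.05 and 0.05 rad/s and x of pin in the frame of tray between -0.08 and 0.08 m and y of pin in the frame of tray between -0.07 and 0.07 m and z of pin in the frame of tray below 0.06 m and linear speed of pin below 0.03 m/s and distance of tray from where it was at the start of the episode below 0.04 m); the robot touches nothing.
It fails at once if the pin is dropped or thrown (moves faster than 0.9 m/s out of the fingers) (linear speed of pin above 0.9 m/s and contact force between pin and the fingers below 0.1 N).
It fails at once if a bystander is moved by more than 30 mm or tipped over (distance of any of flybox, varnish, torch from where it was at the start of the episode above 0.03 m or angle between any of varnish, torch's own z axis and vertical above 0.5 rad).
It also fails if it takes over 61 s, if anything falls off the work surface, if the arm or the gripper's body presses on something with over 40 N, if the wrist force passes 120 N, or if a joint passes its speed limit or range.

## Working session

There is one attempt and no reset: what is moved stays moved. The work goes in short steps, each a Python script; the robot and the scene stay as the last script left them, time stands still between calls to the robot, and variables do not carry over. Pictures are saved under pics/ and viewed, and the job is handed in when it is done.

```bash
ls; mkdir -p pics
python3 - <<'E'
from station import ctrl,get_state,vision,models
import cv2,numpy as np
s=get_state();print({k:np.round(v,3) for k,v in s.items()},ctrl.pinch_z)
for c in("side","top","wrist"):
    p,d=vision.grab_frame(c);cv2.imwrite(f"pics/{c}0.png",p);np.save(f"pics/{c}0.npy",d)
    i=vision.camera_info(c);print(c,{k:np.round(v,3).tolist() for k,v in i.items()} if isinstance(i,dict) else i)
print(get_state()['time'])
E
```

```text
pics
{'time': np.float64(0.0), 'qpos': array([-1.243,  0.508, -0.238,  1.501,  0.126,  1.149, -0.155]), 'qd': array([-0.001,  0.001,  0.001,  0.001, -0.002, -0.   ,  0.002]), 'tau': array([-1.0000e-03, -6.2058e+01, -2.1870e+00, -2.4966e+01,  1.2000e-02,
        1.2000e-02,  0.0000e+00]), 'tcp_pos': array([0.137, 0.609, 0.23 ]), 'eef_rot': array([-0.   ,  0.111,  0.994, -0.001]), 'contact_force': array([ 1.228, -0.206,  0.38 ]), 'wrist_torque': array([-0.016, -0.046, -0.035]), 'width': np.float64(0.085)} -0.0187
side {'mtx': [[402.442, 0.0, 283.722], [0.0, 402.442, 208.176], [0.0, 0.0, 1.0]], 'R': [[-0.998, -0.062, 0.003], [-0.04, 0.596, -0.802], [0.048, -0.801, -0.597]], 't': [0.586, 0.098, 0.952]}
top {'mtx': [[416.791, 0.0, 278.932], [0.0, 416.791, 201.421], [0.0, 0.0, 1.0]], 'R': [[-0.016, -1.0, 0.005], [-0.991, 0.016, -0.134], [0.134, -0.007, -0.991]], 't': [0.014, 0.614, 0.891]}
wrist {'mtx': [[325.192, 0.0, 281.977], [0.0, 325.192, 209.847], [0.0, 0.0, 1.0]], 'hand_eye': [[0.0, -0.965, -0.262, 0.067], [1.0, 0.0, 0.0, -0.001], [0.0, -0.262, 0.965, -0.141], [0.0, 0.0, 0.0, 1.0]]}
0.15
```

View pics/side0.png

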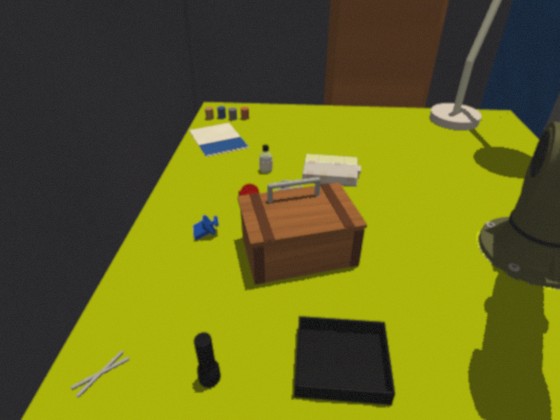

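View pics/top0.png

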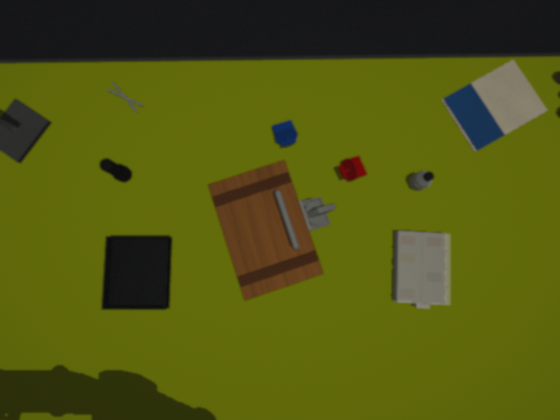

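View pics/wrist0.png

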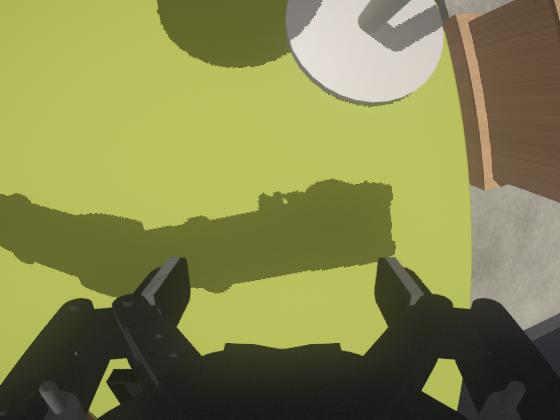

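The scene is clear. In top: chest at (265,230), facing right; pin at (318,212); tray at (138,272); flybox (422,268), varnish (421,180), torch (116,170). The blue (286,133) and red (352,168) pins are decoys. Next I'll measure.

```bash
cat > h.py <<'E'
from station import ctrl,get_state,vision,models,ticket
import cv2,numpy as np
from scipy.spatial.transform import Rotation as Ro
def q2R(q): return Ro.from_quat([q[1],q[2],q[3],q[0]]).as_matrix()
def R2q(R):
    q=Ro.from_matrix(R).as_quat(); return [q[3],q[0],q[1],q[2]]
def cloud(name,d,st=None):
    i=vision.camera_info(name);K=np.array(i["mtx"]);v,u=np.mgrid[0:420,0:560]
    x=(u-K[0,2])/K[0,0];y=(v-K[1,2])/K[1,1]
    if name=="wrist":
        r=np.hypot(x,y)+1e-9; P=np.stack([x/r*np.tan(r),y/r*np.tan(r),np.ones_like(x)],-1)*d[...,None]
        H=np.array(i["hand_eye"]);P=P@H[:3,:3].T+H[:3,3]
        return P@q2R(st["eef_rot"]).T+st["tcp_pos"]
    P=np.stack([x,y,np.ones_like(x)],-1)*d[...,None]
    return (P-np.array(i["t"]))@np.array(i["R"])
def proj(name,X,st=None):
    i=vision.camera_info(name);K=np.array(i["mtx"]);X=np.atleast_2d(X)
    if name=="wrist":
        H=np.array(i["hand_eye"]);C=(X-st["tcp_pos"])@q2R(st["eef_rot"]);C=(C-H[:3,3])@H[:3,:3]
        r=np.hypot(C[:,0],C[:,1])+1e-12;th=np.arctan2(r,C[:,2]);return np.c_[K[0,2]+K[0,0]*th*C[:,0]/r,K[1,2]+K[1,1]*th*C[:,1]/r]
    C=X@np.array(i["R"]).T+i["t"];return np.c_[K[0,2]+K[0,0]*C[:,0]/C[:,2],K[1,2]+K[1,1]*C[:,1]/C[:,2]]
def bri(p,g=2.0): return np.clip((p/255.)**(1/g)*255,0,255).astype(np.uint8)
E
python3 - <<'E'
from h import *
d={c:np.load(f"pics/{c}0.npy") for c in("side","top")}
for c in("side","top"):
    P=cloud(c,d[c])
    for t in("chest","tray","pin","hasp","lid_bar","lid","flybox","varnish","torch"):
        for m in models.masks_of(c,t)[:3]:
            q=P[m["mask"]&(d[c]>0)]
            print(c,t,round(m["p"],2),np.round(m["point"]),m["mask"].sum(),np.round(np.median(q,0),3) if len(q) else None,np.round(np.percentile(q,97,axis=0),3) if len(q) else None)
P=cloud("top",d["top"]);z=P[...,2]
m=(z>.112)&(z<.13)&(abs(P[...,1])<.35)
n,l,s,_=cv2.connectedComponentsWithStats(m.astype(np.uint8))
k=1+np.argmax(s[1:,4]);Q=P[l==k]
print(cv2.minAreaRect(Q[:,:2].astype(np.float32)*1000),np.median(Q[:,2]))
m=(z>.145)&(z<.18)&(l.max()>0);
Q=P[m];Q=Q[(abs(Q[:,1])<.2)];print(len(Q),cv2.minAreaRect(Q[:,:2].astype(np.float32)*1000),np.median(Q[:,2]))
print("table z",np.median(z[300:350,250:400]), get_state()['time'])
cv2.imwrite("pics/topz.png",cv2.resize(bri(cv2.imread("pics/top0.png")[120:320,180:380]),(800,600)[:1]*1+(800,) and (600,600),interpolation=cv2.INTER_CUBIC))
E
```

```text
side chest 0.68 [299. 231.] 10296 [0.55  0.088 0.118] [0.665 0.149 0.146]
side tray 0.94 [343. 361.] 7920 [0.463 0.328 0.005] [0.541 0.396 0.034]
side pin 0.56 [204. 226.] 414 [ 0.779 -0.004  0.022] [0.808 0.019 0.045]
side pin 0.48 [248. 191.] 199 [ 0.694 -0.159  0.035] [ 0.722 -0.016  0.12 ]
side hasp 0.61 [299. 229.] 10336 [0.55  0.089 0.117] [0.664 0.149 0.142]
side lid_bar 0.63 [300. 212.] 6117 [0.557 0.046 0.119] [0.666 0.137 0.16 ]
side lid 0.58 [297. 211.] 6023 [0.557 0.047 0.119] [0.667 0.137 0.16 ]
side flybox 0.96 [332. 169.] 1452 [ 0.462 -0.29   0.028] [ 0.541 -0.249  0.03 ]
side flybox 0.26 [300. 232.] 10554 [0.549 0.088 0.117] [0.666 0.149 0.147]
side varnish 0.71 [264. 160.] 266 [ 0.662 -0.304  0.045] [ 0.678 -0.297  0.083]
side torch 0.88 [206. 362.] 1059 [0.688 0.38  0.06 ] [0.705 0.387 0.11 ]
top chest 0.57 [262. 227.] 10480 [0.55  0.034 0.12 ] [0.667 0.126 0.163]
top chest 0.47 [264. 229.] 10194 [0.549 0.034 0.12 ] [0.665 0.125 0.163]
top tray 0.87 [136. 274.] 5007 [0.461 0.33  0.006] [0.539 0.392 0.036]
top pin 0.87 [284. 132.] 487 [ 0.775 -0.01   0.027] [0.806 0.
[... 335 characters left out ...]
0460 [0.549 0.034 0.12 ] [0.666 0.126 0.163]
top lid 0.76 [264. 229.] 10212 [0.549 0.034 0.12 ] [0.664 0.126 0.163]
top lid 0.15 [318. 210.] 440 [ 0.584 -0.073  0.09 ] [ 0.605 -0.052  0.122]
top flybox 0.82 [422. 266.] 4206 [ 0.461 -0.309  0.03 ] [ 0.538 -0.253  0.033]
top varnish 0.7 [421. 178.] 410 [ 0.656 -0.311  0.055] [ 0.682 -0.299  0.086]
top torch 0.64 [119. 170.] 439 [0.686 0.358 0.071] [0.702 0.377 0.112]
((550.27490234375, 34.17841339111328), (248.1100616455078, 172.24307250976562), 17.4896183013916) 0.12010153072945513
377 ((563.0928955078125, -7.870534896850586), (120.36392974853516, 12.030435562133789), 17.38450050354004) 0.16459057196761798
table z -0.00014072266948119745 1.05
```

View pics/topz.png

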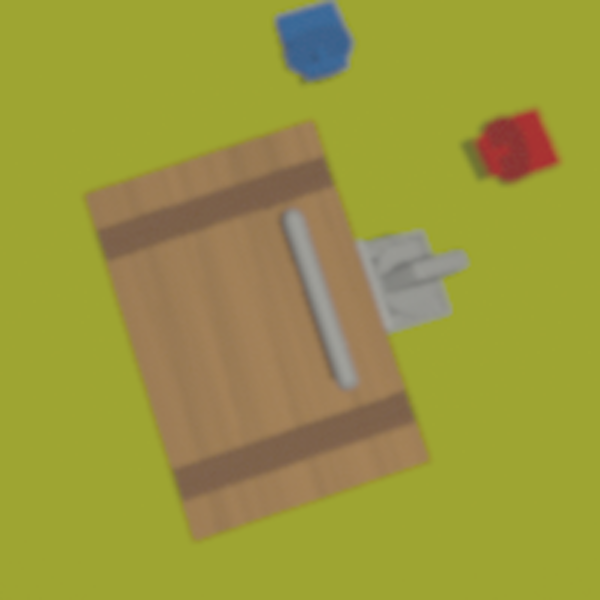

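```bash
cat >> h.py <<'E'
yaw=np.radians(107.45); RC=Ro.from_euler('z',yaw).as_matrix(); OC=np.array([.549,.036,0])
def C(p): return RC@np.array(p)+OC
HASP=C([-.112,0,.075]); N=RC@np.array([-.574,0,.819]);N/=np.linalg.norm(N)
CY=RC[:,1]
def toolR(z,y):
    z=z/np.linalg.norm(z);y=y-z*(y@z);y/=np.linalg.norm(y);return np.c_[np.cross(y,z),y,z]
def pinR(s,ang): # tool frame for pin turned by ang deg clockwise from slope-aligned
    R=toolR(-N,s*CY); return Ro.from_rotvec(-N*np.radians(ang)).as_matrix()@R
E
python3 - <<'E'
from h import *
print(HASP,N,CY)
for s in(1,-1):
  for a in(-10,0,30,60,90):
    for h in(.009,.05,.15):
      q=ctrl.ik(HASP+N*h,R2q(pinR(s,a))); print(s,a,h,None if q is None else np.round(q,2))
  for th in(0,.4,.8,1.25,1.35):
    for k in (0,.5):
      a=np.arctan2(.05,.128)+th; r=np.hypot(.05,.128)
      b=C([.08-r*np.cos(a),0,.11+r*np.sin(a)])
      zt=RC@np.array([-np.sin(k*th),0,-np.cos(k*th)])
      R=toolR(zt,s*RC@np.array([1,0,0.])); q=ctrl.ik(b-R[:,2]*-ctrl.pinch_z*-1,R2q(R)); print('lid',s,th,k,b.round(3),None if q is None else np.round(q,2))
P=cloud("wrist",np.load("pics/wrist0.npy"),get_state());print(P[50,350],P[30,400],P[80,380])
P=cloud("side",np.load("pics/side0.npy"));print(P[115,455],P[70,465])
E
```

```text
[ 0.58258582 -0.07084565  0.075     ] [ 0.17210694 -0.54751907  0.81890297] [-0.953979   -0.29987341  0.        ]
1 -10 0.009 [-0.14  1.13  1.15  1.51 -1.12  1.83 -1.48]
1 -10 0.05 [-0.1   1.09  1.15  1.44 -1.09  1.87 -1.51]
1 -10 0.15 [ 0.06  0.96  0.95  1.22 -0.94  1.9  -1.7 ]
1 0 0.009 [-0.14  1.13  1.15  1.51 -1.12  1.83 -1.65]
1 0 0.05 [-0.1   1.09  1.15  1.44 -1.09  1.87 -1.69]
1 0 0.15 [ 0.06  0.96  0.95  1.22 -0.94  1.9  -1.87]
1 30 0.009 [-0.14  1.13  1.15  1.51 -1.12  1.83 -2.17]
1 30 0.05 [ 0.87  1.   -1.02  1.42  0.24  1.3   2.87]
1 30 0.15 [ 0.06  0.96  0.95  1.22 -0.94  1.9  -2.39]
1 60 0.009 [ 0.59  0.85 -0.42  1.5  -0.21  1.19  2.76]
1 60 0.05 [ 0.53  0.81 -0.27  1.43 -0.31  1.3   2.85]
1 60 0.15 [ 0.92  1.03 -1.23  1.21  0.34  1.58  2.26]
1 90 0.009 [ 0.52  0.83 -0.3   1.5  -0.3   1.2   2.32]
1 90 0.05 [ 0.49  0.81 -0.18  1.43 -0.36  1.32  2.37]
1 90 0.15 [ 0.33  0.8   0.26  1.22 -0.57  1.64  2.54]
lid 1 0 0 [ 0.563 -0.01   0.16 ] [-0.    0.5  -0.03  1.79  0.02  0.85  1.83]
lid 1 0 0.5 [ 0.563 -0.01   0.16 ] [-0.    0.5  -0.03  1.79  0.02  0.85  1.83]
lid 1 0.4 0 [0.
[... 1704 characters left out ...]
 [-0.59  0.48  0.59  1.81 -0.08  0.88 -1.28]
lid -1 0.8 0 [0.541 0.061 0.237] [-0.52  0.43  0.53  1.74 -0.25  1.03 -1.16]
lid -1 0.8 0.5 [0.541 0.061 0.237] [-0.84  0.47  0.65  1.81  0.15  0.93 -1.6 ]
lid -1 1.25 0 [0.523 0.119 0.247] [-0.61  0.41  0.5   1.75 -0.22  1.05 -1.3 ]
lid -1 1.25 0.5 [0.523 0.119 0.247] [-1.03  0.53  0.62  1.79  0.37  1.05 -1.94]
lid -1 1.35 0 [0.519 0.132 0.246] [-0.64  0.4   0.5   1.75 -0.22  1.04 -1.33]
lid -1 1.35 0.5 [0.519 0.132 0.246] [-1.07  0.56  0.62  1.78  0.4   1.07 -1.99]
[0.00823047 0.71096513 0.03019364] [-0.00747911  0.7730815   0.03014085] [0.04557132 0.73632481 0.02983927]
[-0.00803729 -0.70618543  0.03077148] [-0.01134399 -0.73592873  0.18775994]
```

Run:
```python
from h import *
R=pinR(-1,0)
ctrl.movep([.53,-.02,.36],R2q(R))
ctrl.movep(HASP+N*.13,R2q(R))
st=get_state();p,d=vision.grab_frame("wrist");cv2.imwrite("pics/w1.png",p);np.save("pics/w1.npy",d);np.save("pics/w1s.npy",st,allow_pickle=True)
print(st['time'],st['tcp_pos'],HASP+N*.13,st['qpos'].round(2))
P=cloud("wrist",d,st)
vis=p.copy()
for m in models.masks_of("wrist","pin")[:3]:
    q=P[m["mask"]&(d>0)];L=(q-HASP)@np.c_[-np.cross(N,CY),CY,N] # local: x down/up slope,y,z along pin
    print(m["p"],m["point"],np.median(L,0),np.percentile(L,[3,97],axis=0).round(4).tolist())
    pl=L[(L[:,2]>.012)&(L[:,2]<.05)&(np.hypot(L[:,0],L[:,1])<.05)]
    print(len(pl),cv2.minAreaRect((pl[:,:2]*1000).astype(np.float32)),pl.mean(0))
for k in(0,.004,.044): 
    for c in proj("wrist",HASP+N*k,st): cv2.circle(vis,(int(c[0]),int(c[1])),3,(0,0,255),-1)
cv2.imwrite("pics/w1v.png",vis)
```

```text
4.6583 [ 0.60535598 -0.14130485  0.1828219 ] [ 0.60495972 -0.14202313  0.18145739] [ 0.15  0.87  0.64  1.27 -0.77  1.72  1.15]
0.64 [462.1, 225.3] [-0.03201987 -0.19665298 -0.03246717] [[-0.0564, -0.2295, -0.0584], [-0.0106, -0.1738, -0.0164]]
0 ((0.0, 0.0), (0.0, 0.0), 0.0) [nan nan nan]
0.56 [284.5, 206.6] [-7.38372176e-05 -7.45960667e-04  3.31681812e-03] [[-0.0243, -0.0235, 0.0012], [0.0226, 0.0222, 0.0434]]
1295 ((-2.202596664428711, -0.7785887718200684), (50.36091232299805, 13.815678596496582), 0.4815930724143982) [ 0.00105755 -0.00074787  0.04098141]
0.55 [358.6, 330.0] [-0.12068361 -0.07123334  0.02552043] [[-0.1367, -0.0967, -0.0031], [-0.0999, -0.0511, 0.0497]]
0 ((0.0, 0.0), (0.0, 0.0), 0.0) [nan nan nan]<stdin>:13: RuntimeWarning: Mean of empty slice.
  ret = um.true_divide(
```

View pics/w1v.png

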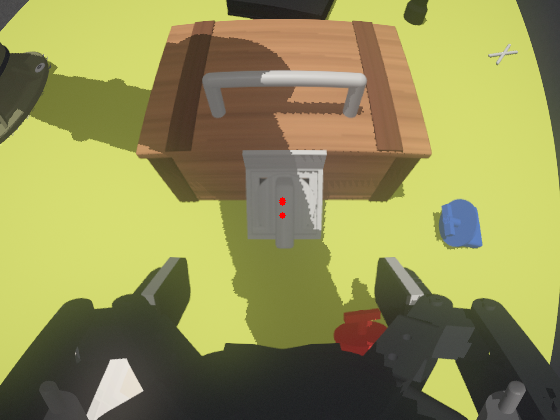

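The wrist view shows the pin plate at (284,207), square to the hasp within 0.5° and offset less than 1 mm (height 43 mm, against 44 mm given). I'll grasp it now.

Run:
```python
from h import *
R=pinR(-1,0); q=R2q(R); off=-.0007*CY
ctrl.movel(HASP+N*.03+off,q,max_speed=.1)
ctrl.movel(HASP+N*.010+off,q,max_speed=.05)
ctrl.pause(.2)
s=get_state();print(s['tcp_pos']-(HASP+N*.01+off),s['contact_force'],s['width'],s['time'])
ctrl.close_gripper(60); ctrl.pause(.2)
s=get_state();print((s['tcp_pos']-HASP)@N,s['contact_force'].round(1),s['wrist_torque'].round(2),s['width'],s['time'])
p,d=vision.grab_frame("wrist");cv2.imwrite("pics/w2.png",p)
```

```text
[ 0.00013328 -0.0002347   0.00017374] [ 0.88728112  0.3584931  -0.39376988] 0.08537444143049325 6.6583
0.010182829182521941 [ 0.9 -1.   1.3] [-0.53 -0.22 -0.05] 0.013102461478828136 7.5083
```

View pics/w2.png

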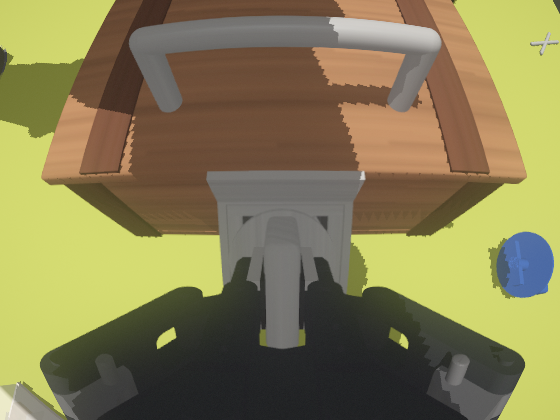

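Gripped at a width of 13.1 mm, which fits the plate. Now I'll turn clockwise using joint 7 only and feel for the release angle.

```bash
cat > turn.py <<'E'
from h import *
def rep(t,base):
    s=get_state();print(t,'h %.1fmm'%((s['tcp_pos']-HASP)@N*1e3),'F.N %.1f'%(s['contact_force']@N),'F',s['contact_force'].round(1),'T.N %.2f'%(s['wrist_torque']@N),'w %.4f'%s['width'],'t %.1f'%s['time'],flush=True)
    return s
E
python3 - <<'E'
from turn import *
s0=get_state();q=np.array(s0['qpos']);q0=q[6]
for a in(30,52,74):
    qq=np.array(get_state()['qpos']);qq[6]=q0-np.radians(a);ctrl.set_joints(qq);s=rep(f'turned {a}',0)
    p0=s['tcp_pos'];stop=False
    for h in (.003,.005):
        ctrl.movel(p0+N*h,max_speed=.03);s=rep(' pull',0)
        if s['contact_force']@N<-14: stop=True;break
    if not stop: print('free?');break
    ctrl.movel(p0,max_speed=.03);rep(' back',0)
E
```

```text
turned 30 h 10.2mm F.N 1.2 F [ 2.8 -0.2  0.8] T.N -0.01 w 0.0133 t 8.1
 pull h 12.3mm F.N -5.8 F [ 1.   4.3 -4.5] T.N 0.04 w 0.0132 t 8.4
 pull h 12.6mm F.N -15.3 F [  2.4   6.5 -14.8] T.N -0.02 w 0.0130 t 8.6
 back h 10.5mm F.N -1.9 F [ 2.3  0.8 -2.3] T.N 0.09 w 0.0129 t 8.9
turned 52 h 11.0mm F.N 0.6 F [4.3 1.  0.5] T.N -0.01 w 0.0129 t 9.4
 pull h 14.3mm F.N 0.2 F [ 0.3 -0.2  0.1] T.N -0.05 w 0.0132 t 9.7
 pull h 16.1mm F.N -1.4 F [ 0.   0.6 -1.3] T.N -0.08 w 0.0131 t 9.9
free?
```

It stopped 2 mm out at 30° and runs free at 52°. I'll pull it straight out.

Run:
```python
from turn import *
p0=get_state()['tcp_pos'];h0=(p0-HASP)@N
for h in(.022,.032,.045,.075):
    ctrl.movel(p0+N*(h-h0),max_speed=.05);s=rep('pull',0)
    if s['contact_force']@N<-15: break
p,d=vision.grab_frame("wrist");cv2.imwrite("pics/w3.png",p)
p,d=vision.grab_frame("side");cv2.imwrite("pics/s3.png",p);p,d=vision.grab_frame("top");cv2.imwrite("pics/t3.png",p)
```

```text
pull h 22.6mm F.N -0.4 F [ 1.2  0.8 -0.3] T.N -0.03 w 0.0127 t 10.2
pull h 32.6mm F.N -0.0 F [-0.4 -0.5 -0.2] T.N 0.01 w 0.0131 t 10.5
pull h 45.4mm F.N -2.0 F [-0.7  0.8 -1.8] T.N -0.02 w 0.0131 t 10.9
pull h 74.9mm F.N -1.2 F [-0.7  0.2 -1.2] T.N 0.02 w 0.0133 t 11.7
```

View pics/w3.png

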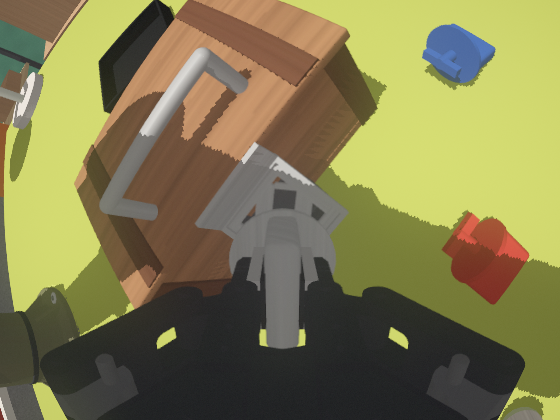

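The pin is clear: the flange hangs in the fingers at (283,245) and the hasp slot shows empty at (287,200). Next I'll measure the tray and plan how to lay the pin down.

Run:
```python
from h import *
d=np.load("pics/top0.npy");P=cloud("top",d);z=P[...,2]
m=(z>.025)&(z<.045)&(P[...,1]>.2)&(P[...,1]<.45)&(P[...,0]<.57)&(P[...,0]>.35)
print(cv2.minAreaRect(P[m][:,:2].astype(np.float32)*1000),np.median(z[m]))
d=np.load("pics/side0.npy");P=cloud("side",d);z=P[...,2]
m=(z>.025)&(z<.045)&(P[...,1]>.2)&(P[...,1]<.45)&(P[...,0]<.57)&(P[...,0]>.35)
print(cv2.minAreaRect(P[m][:,:2].astype(np.float32)*1000),np.median(z[m]))
s=get_state();print(s['qpos'].round(2))
T=np.array([.461,.322,0])
for az in range(0,360,30):
  r=np.array([np.cos(np.radians(az)),np.sin(np.radians(az)),0]);th=np.radians(50)
  zt=np.sin(th)*r+np.array([0,0,-np.cos(th)]);xt=np.cos(th)*r+np.array([0,0,np.sin(th)])
  for sg in(1,-1):
    R=np.c_[sg*xt,np.cross(zt,sg*xt),zt]
    q=ctrl.ik(T+np.array([0,0,.04]),R2q(R));q2=ctrl.ik(T+np.array([0,0,.2]),R2q(R))
    if q is not None and q2 is not None: print(az,sg,np.round(q,2),np.round(q2,2))
```

```text
((463.496826171875, 324.9083557128906), (141.57647705078125, 159.2571563720703), 88.98665618896484) 0.033963551554903305
((465.348388671875, 325.8008728027344), (142.39450073242188, 160.4835205078125), 89.13349914550781) 0.0325797388277267
[ 0.1   0.88  0.63  1.39 -0.8   1.61  0.29]
0 1 [-0.42  1.14 -1.23  2.45  1.82  1.86  1.89] [-0.31  0.64 -1.23  2.33  1.58  1.44  2.2 ]
0 -1 [-0.42  1.14 -1.23  2.45  1.82  1.86 -1.25] [-0.31  0.64 -1.23  2.33  1.58  1.44 -0.94]
90 1 [ 0.36  0.94 -0.82  2.21 -1.46  0.23  1.29] [-0.37  0.5   0.31  2.12 -1.33  1.06  0.93]
90 -1 [ 0.36  0.94 -0.82  2.21 -1.46  0.23 -1.85] [-0.82  0.76  1.12  2.13 -1.45  1.62 -2.09]
120 1 [-0.28  0.88  0.16  1.83 -1.04  1.18  1.17] [-0.34  0.65  0.27  1.76 -0.95  1.39  0.93]
120 -1 [-0.67  1.09  0.89  1.84 -1.32  1.71 -1.72] [-0.74  0.89  1.06  1.76 -1.21  1.87 -1.93]
150 1 [-0.36  0.99  0.12  1.47 -0.67  1.45  1.15] [-0.37  0.8   0.16  1.39 -0.66  1.68  1.01]
150 -1 [-0.7   1.17  0.87  1.48 -1.06  1.86 -1.63] [-0.65  0.91  0.75  1.4  -0.91  1.93 -1.86]
180 1 [-0.46  1.08  0.04  1.18 -0.36  1.7   1.25] [-0.45  0.92  0.02  1.1  -0.37  1.93  1.15]
180 -1 [-0.74  1.21  0.75  1.19 -0.77  1.92 -1.5 ] [-0.51  0.92  0.16  1.1  -0.43  1.95 -1.91]
270 1 [-0.73  1.05 -0.44  1.36  0.71  1.7   1.76] [-0.74  0.86 -0.44  1.28  0.66  1.9   1.9 ]
270 -1 [-1.36  1.24  0.98  1.37 -0.22  1.42 -0.49] [-1.35  1.03  0.96  1.29 -0.04  1.61 -0.48]
300 1 [-0.95  0.91 -0.24  1.71  0.89  1.34  1.93] [-0.72  0.76 -0.63  1.63  0.94  1.72  2.01]
300 -1 [-1.62  1.23  1.09  1.72 -0.21  0.92 -0.15] [-1.61  0.94  1.05  1.64  0.08  1.13 -0.24]
330 1 [-1.52  0.9   0.56  2.1   1.    0.53  2.11] [-1.86  0.96  1.34  2.01 -0.16  0.54 -2.79]
330 -1 [-1.79  1.22  1.17  2.1  -0.59  0.32  0.53] [-1.8   0.8   1.09  2.01  0.33  0.58 -0.15]
```

```bash
cat >> h.py <<'E'
TR=np.array([.464,.325,0])
def layR(az=300,th=50):
    az,th=np.radians([az,th]);r=np.array([np.cos(az),np.sin(az),0])
    zt=np.sin(th)*r+np.array([0,0,-np.cos(th)]);xt=np.cos(th)*r+np.array([0,0,np.sin(th)])
    return np.c_[xt,np.cross(zt,xt),zt],r
E
python3 - <<'E'
from turn import *
from scipy.spatial.transform import Slerp
s=get_state();Rc=q2R(s['eef_rot']);RL,r=layR()
ctrl.movel([.58,-.09,.33],max_speed=.3);rep('lift',0)
sl=Slerp([0,1],Ro.from_matrix([Rc,RL]));M=sl(.5).as_matrix();print('rot',np.degrees((Ro.from_matrix(RL)*Ro.from_matrix(Rc).inv()).magnitude()),M[:,2])
ctrl.movep([.53,.12,.36],R2q(M));rep('mid',0)
ctrl.movep(TR+r*.01+[0,0,.18],R2q(RL));s=rep('hover',0);print(s['tcp_pos'],s['qpos'].round(2))
for c in("side","wrist"):
    p,d=vision.grab_frame(c);cv2.imwrite(f"pics/{c}4.png",p)
E
```

```text
lift h 217.6mm F.N -1.5 F [-0.4 -0.9 -2.4] T.N 0.09 w 0.0135 t 12.6
rot 130.5356702408969 [ 0.48273755  0.09453099 -0.87064823]
mid h 119.6mm F.N -0.8 F [-0.4 -0.6 -1.4] T.N -0.40 w 0.0131 t 14.4
hover h -145.4mm F.N -1.3 F [-0.   0.4 -1.3] T.N -0.11 w 0.0127 t 17.5
[0.46906551 0.31626952 0.18009461] [-0.53  0.92 -1.03  1.64  1.1   1.94  1.84]
```

View pics/side4.png

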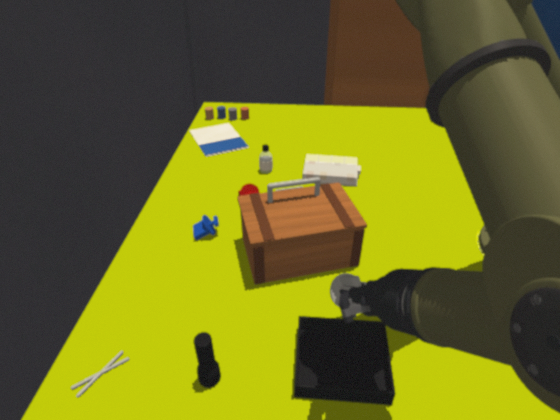

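View pics/wrist4.png

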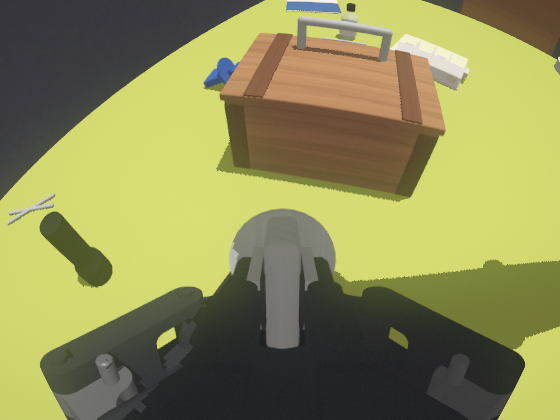

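The side view has the pin at (347,293) above the tray's far edge, and the wrist view shows it firmly held. I'll lower it.

Run:
```python
from turn import *
RL,r=layR();q=R2q(RL)
b=get_state()['contact_force'][2]
xy=TR+r*.01
ctrl.movel(xy+[0,0,.052],q,max_speed=.12);s=rep('low',0)
for z in(.046,.042,.039,.036,.033):
    ctrl.movel(xy+[0,0,z],q,max_speed=.03);s=rep(z,0)
    if s['contact_force'][2]-b>3: break
for c in("side",):
    p,d=vision.grab_frame(c);cv2.imwrite(f"pics/{c}5.png",p)
print(get_state()['tcp_pos'],get_state()['qpos'].round(2))
```

```text
low h -249.9mm F.N -1.5 F [ 0.8  0.2 -1.9] T.N -0.11 w 0.0131 t 18.9
0.046 h -255.2mm F.N -0.4 F [ 0.6 -0.5 -0.9] T.N -0.16 w 0.0133 t 19.2
0.042 h -258.7mm F.N -1.1 F [-0.4  0.2 -1.1] T.N -0.11 w 0.0130 t 19.5
0.039 h -260.9mm F.N 1.8 F [-0.2  0.2  2.4] T.N 0.06 w 0.0135 t 19.7
[0.46905527 0.31651116 0.03928123] [-0.56  1.11 -0.95  1.7   1.2   1.83  1.68]
```

View pics/side5.png

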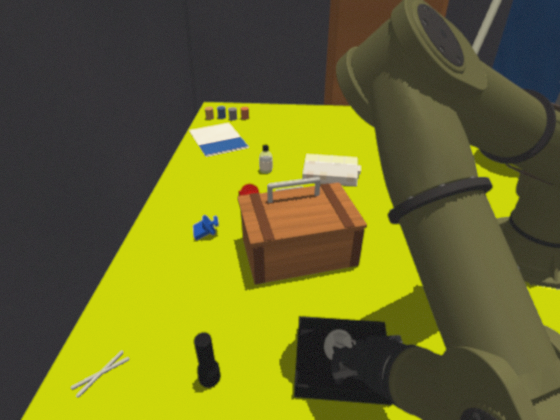

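It touched the floor at 39 mm, as computed, and the pin sits amid the tray at (340,345). Releasing now, then I'll back out along the tool axis.

Run:
```python
from turn import *
RL,r=layR()
ctrl.ungrasp();ctrl.pause(.3);s=rep('open',0)
p=s['tcp_pos'];ctrl.movel(p-RL[:,2]*.09,max_speed=.12);rep('back',0)
ctrl.movel(p-RL[:,2]*.09+np.array([0,0,.1]),max_speed=.25);s=rep('up',0)
for c in("side","wrist","top"):
    p,d=vision.grab_frame(c);cv2.imwrite(f"pics/{c}6.png",p);np.save(f"pics/{c}6.npy",d)
    if c!="wrist": 
        P=cloud(c,d)
        for m in models.masks_of(c,"pin"): print(c,m["p"],np.median(P[m["mask"]&(d>0)],0))
```

```text
open h -261.0mm F.N 0.0 F [0.  0.4 0.3] T.N -0.09 w 0.0852 t 20.8
back h -252.1mm F.N -0.2 F [ 0.5  0.1 -0.2] T.N -0.07 w 0.0855 t 21.7
up h -169.6mm F.N -0.4 F [-0.9  0.  -0.3] T.N -0.11 w 0.0852 t 22.2
side 0.92 [ 0.78019186 -0.00382482  0.02115381]
side 0.81 [0.45587057 0.34542374 0.0397119 ]
side 0.68 [ 0.69162544 -0.15869135  0.03459661]
top 0.88 [ 0.7742766  -0.01207823  0.02702589]
top 0.87 [ 0.68909427 -0.16186085  0.02401464]
top 0.69 [0.45341893 0.33460444 0.04679706]
```

View pics/side6.png

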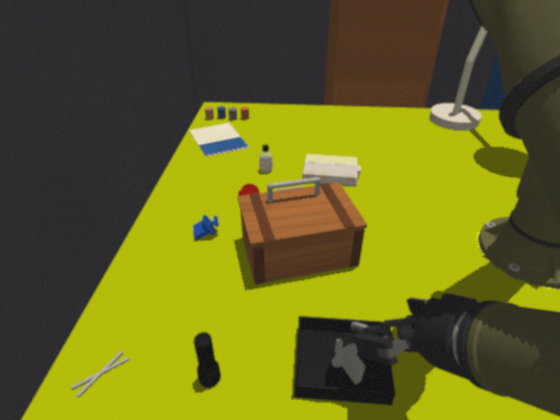

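View pics/wrist6.png

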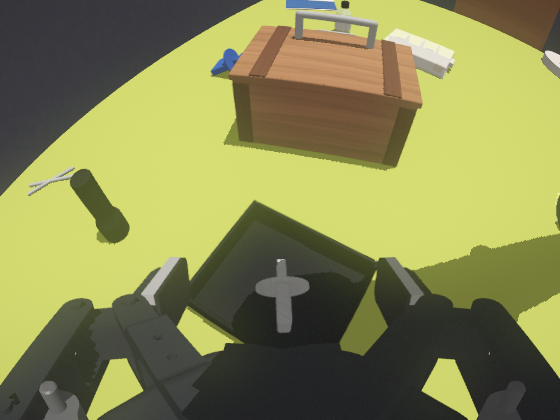

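The pin lies in the tray at wrist (283,290), world (0.455,0.34), let go, with the tray in place. Now the lid bar.

```bash
cat >> h.py <<'E'
def lidpose(th,k,rr=0.0):
    a=np.arctan2(.05,.128)+th; r=np.hypot(.05,.128)
    b=C([.08-r*np.cos(a),0,.11+r*np.sin(a)])
    zt=RC@np.array([-np.sin(k*th),0,-np.cos(k*th)])
    R=toolR(zt,RC[:,0]); return b+R[:,2]*(-ctrl.pinch_z-rr),R2q(R)
E
python3 - <<'E'
from turn import *
p=get_state()['tcp_pos'];print(p)
ctrl.movel([p[0],p[1],.33],max_speed=.3)
t,q=lidpose(0,.4)
ctrl.movep(t+[0,0,.12],q);s=rep('hover',0);print(s['qpos'].round(2))
p,d=vision.grab_frame("wrist")
P=cloud("wrist",d,s)
L=(P-OC)@RC
m=(L[...,2]>.145)&(L[...,2]<.175)&(abs(L[...,1])<.1)&(L[...,0]<.05)&(L[...,0]>-.12)
print(m.sum(),np.median(L[m],0),np.percentile(L[m],[2,98],axis=0).round(4).tolist())
m2=m&(abs(L[...,1])<.03);print(np.median(L[m2],0),np.percentile(L[m2],[2,98],axis=0).round(4).tolist())
for e in proj("wrist",t+np.array([0,0,.0187]),s): cv2.circle(p,(int(e[0]),int(e[1])),3,(0,0,255),-1)
cv2.imwrite("pics/w7.png",p)
E
```

```text
[0.4346558  0.3754763  0.19559828]
hover h 114.3mm F.N -0.4 F [-0.1  0.4 -0.2] T.N -0.01 w 0.0857 t 24.6
[ 0.24  0.4  -0.41  1.62  0.17  1.16  1.68]
2161 [-0.04860536  0.00570461  0.16325243] [[-0.054, -0.0553, 0.1589], [-0.0429, 0.0573, 0.1652]]
[-0.04864029  0.00169769  0.16331776] [[-0.0541, -0.0285, 0.1594], [-0.0431, 0.029, 0.1653]]
```

View pics/w7.png

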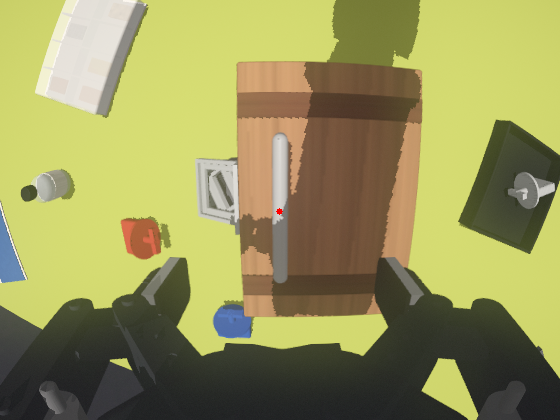

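The wrist view has the bar at (280,210) under the target dot, within 1 mm of expected, and the pin in the tray at (530,190). Descending, gripping and raising the lid.

Run:
```python
from turn import *
t,q=lidpose(0,.4)
ctrl.movel(t,q,max_speed=.1);rep('at bar',0)
ctrl.close_gripper(35);rep('closed',0)
for th in(.12,.3,.5,.7,.9,1.1,1.27):
    t,q=lidpose(th,.4)
    ctrl.movel(t,q,max_speed=.08);s=rep(th,0);print('  ',np.abs(s['tcp_pos']-t).max().round(4))
    if np.linalg.norm(s['contact_force'])>35: print('high');break
p,d=vision.grab_frame("wrist");cv2.imwrite("pics/w8.png",p);p,d=vision.grab_frame("side");cv2.imwrite("pics/s8.png",p)
```

```text
at bar h 18.1mm F.N -0.2 F [0.4 0.6 0.1] T.N -0.01 w 0.0853 t 26.0
closed h 17.5mm F.N 0.6 F [-1.9  1.6  2.2] T.N -0.12 w 0.0106 t 26.7
0.12 h 26.4mm F.N -0.4 F [-1.9  0.6  0.3] T.N -0.05 w 0.0109 t 27.1
   0.0002
0.3 h 36.6mm F.N 1.8 F [-0.3 -1.2  1.5] T.N -0.09 w 0.0109 t 27.5
   0.0002
0.5 h 43.2mm F.N 5.6 F [-0.4 -3.5  4.6] T.N -0.21 w 0.0107 t 28.0
   0.0008
0.7 h 44.7mm F.N 9.1 F [-1.7 -4.4  8.5] T.N -0.45 w 0.0107 t 28.5
   0.0012
0.9 h 40.9mm F.N 14.3 F [-3.7 -5.9 14.3] T.N -0.74 w 0.0110 t 28.9
   0.0017
1.1 h 32.0mm F.N 18.4 F [-5.9 -3.8 21.2] T.N -1.16 w 0.0106 t 29.4
   0.0026
1.27 h 19.7mm F.N 19.7 F [-8.1 -0.4 25.5] T.N -1.38 w 0.0104 t 29.9
   0.003
```

View pics/s8.png

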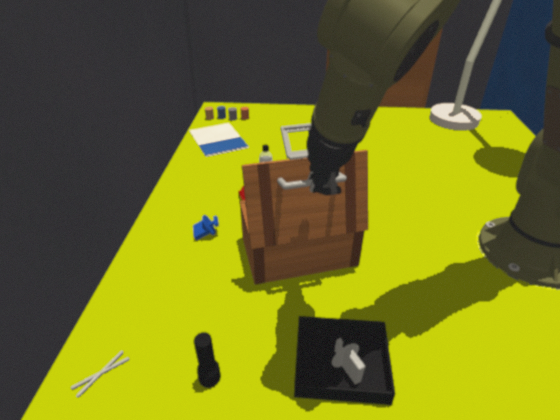

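View pics/w8.png

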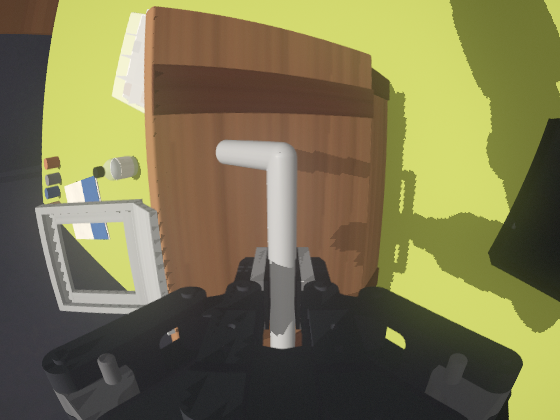

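The lid is up. Opening the jaws fully at this tilt might nudge the lid, so I'll first swing the tool around the bar towards the lid's normal and ease the radial force.

Run:
```python
from turn import *
for k in(.5,.6,.7,.8,.9):
    t,q=lidpose(1.27,k); j=ctrl.ik(t+[0,0,.003],q); print(k,None if j is None else np.round(j,2))
best=None
for k in(.5,.6,.7,.8):
    t,q=lidpose(1.27,k)
    try: ctrl.movel(t+np.array([0,0,.003]),q,max_speed=.03)
    except ctrl.Unreachable as e: print(k,'unreach');break
    s=rep(k,0)
    if np.linalg.norm(s['contact_force'])>35: break
p,d=vision.grab_frame("side");cv2.imwrite("pics/s9.png",p)
P=cloud("side",d);L=(P-OC)@RC-[.08,0,.11]
m=(abs(L[...,1])<.115)&(L[...,2]>.02)&(L[...,2]<.17)&(abs(L[...,0])<.12)
for m1 in models.masks_of("side","lid")[:2]:
    Q=L[m&m1["mask"]]; Q=Q[(abs(Q[:,1])>.07)]
    c=np.polyfit(Q[:,2],Q[:,0],1);print('lid angle ~',np.degrees(np.pi/2-np.arctan(-c[0]*-1)),np.degrees(np.arctan2(1,-c[0])),len(Q))
```

```text
0.5 [-0.5   0.47 -0.22  1.77  0.71  1.28  0.83]
0.6 [-0.57  0.51 -0.19  1.78  0.79  1.35  0.74]
0.7 [-0.64  0.56 -0.16  1.79  0.85  1.42  0.66]
0.8 [-0.7   0.62 -0.12  1.79  0.9   1.49  0.6 ]
0.9 [-0.76  0.68 -0.09  1.8   0.95  1.56  0.54]
0.5 h 20.7mm F.N 5.2 F [-3.6 -0.1  7. ] T.N -0.61 w 0.0107 t 30.3
0.6 h 23.3mm F.N 5.4 F [-2.8  1.1  8. ] T.N -0.63 w 0.0104 t 30.5
0.7 h 25.7mm F.N 7.0 F [-2.3 -0.1  9. ] T.N -0.52 w 0.0105 t 30.8
0.8 h 27.8mm F.N 4.0 F [-2.9  1.6  6.5] T.N -0.49 w 0.0107 t 31.1
lid angle ~ 108.80716446584316 71.19283553415684 1991
```

View pics/s9.png

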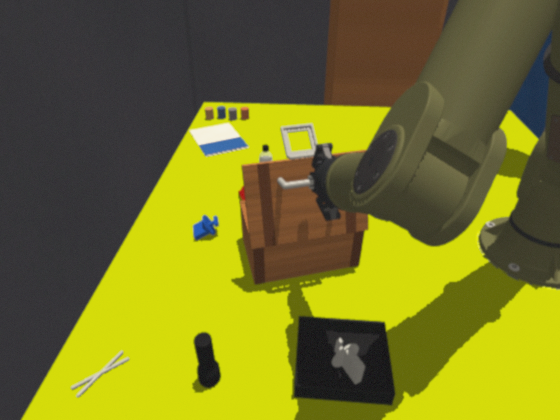

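The lid angle is about 71°, with the tool now nearly square to the lid. Releasing, then backing away along the tool axis.

Run:
```python
from turn import *
ctrl.ungrasp();ctrl.pause(.2);s=rep('open',0)
R=q2R(s['eef_rot']);p0=s['tcp_pos']
ctrl.movel(p0-R[:,2]*.07,max_speed=.1);rep('back',0)
ctrl.movel(p0-R[:,2]*.10+np.array([0,0,.1]),max_speed=.2);s=rep('up',0);print(s['tcp_pos'])
ctrl.pause(.5)
def ang(c):
    p,d=vision.grab_frame(c);cv2.imwrite(f"pics/{c}10.png",p);P=cloud(c,d)
    L=(P-OC)@RC-[.08,0,.11]
    m=(abs(L[...,1])<.115)&(L[...,2]>.02)&(L[...,2]<.17)&(abs(L[...,0])<.12)
    for m1 in models.masks_of(c,"lid")[:1]:
        Q=L[m&m1["mask"]]; Q=Q[(abs(Q[:,1])>.07)]
        k=np.polyfit(Q[:,2],Q[:,0],1);print(c,'lid angle',np.degrees(np.arctan2(1,-k[0])),len(Q))
    for t in("tray","flybox","varnish","torch","pin"):
        for mm in models.masks_of(c,t)[:3 if t=="pin" else 1]: print(c,t,round(mm["p"],2),np.median(P[mm["mask"]&(d>0)],0).round(3))
ang("side");ang("side");ang("top");rep('end',0)
```

```text
open h 28.6mm F.N 0.6 F [-0.1  0.8  1.2] T.N -0.07 w 0.0852 t 32.1
back h 24.9mm F.N 0.2 F [ 0.2 -0.5 -0.1] T.N -0.01 w 0.0853 t 33.0
up h 104.3mm F.N 0.5 F [ 0.7 -1.5 -0.5] T.N 0.05 w 0.0857 t 33.7
[0.50122994 0.18710152 0.39193748]
side tray 0.6 [0.469 0.329 0.005]
side varnish 0.48 [ 0.663 -0.309  0.057]
side torch 0.76 [0.688 0.38  0.061]
side pin 0.63 [0.456 0.345 0.042]
side pin 0.56 [ 0.78  -0.003  0.022]
side lid angle 71.4474435137771 2800
side tray 0.88 [0.47  0.331 0.005]
side varnish 0.63 [ 0.662 -0.309  0.059]
side torch 0.75 [0.688 0.38  0.062]
side pin 0.82 [0.455 0.345 0.041]
side pin 0.7 [ 0.78  -0.004  0.021]
top lid angle 69.75688767509443 1230
top tray 0.68 [0.442 0.308 0.006]
top flybox 0.8 [ 0.461 -0.309  0.03 ]
top varnish 0.87 [ 0.655 -0.311  0.054]
top torch 0.74 [0.686 0.359 0.069]
top pin 0.92 [ 0.775 -0.012  0.028]
top pin 0.86 [0.452 0.334 0.049]
top pin 0.63 [ 0.69  -0.161  0.026]
end h 104.8mm F.N -0.1 F [-0.1 -0.  -0.2] T.N 0.03 w 0.0853 t 35.2
```

View pics/side10.png

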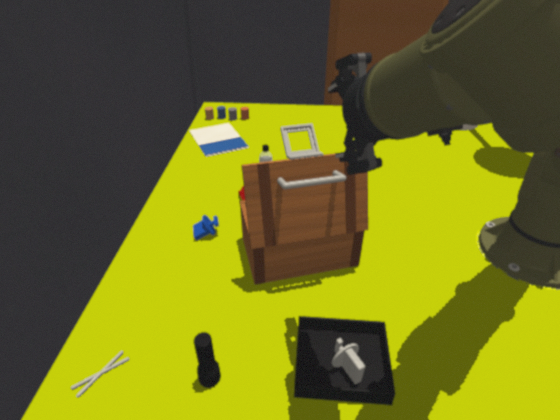

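View pics/top10.png

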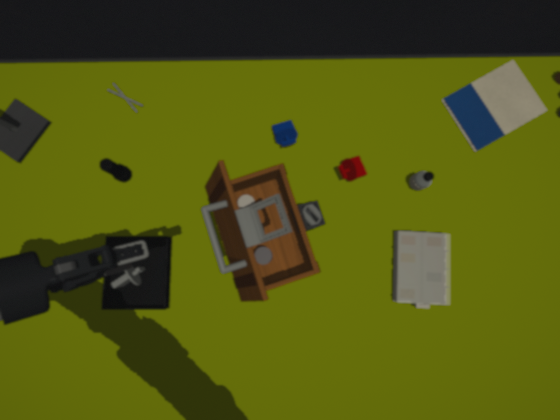

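The lid stands at 70–71° with the robot clear of it. The pin is in the tray, and the tray's outline in top (103–171, 236–308) matches the start. Bystanders haven't moved.

```bash
python3 -c "
from h import *
print(get_state()['time']);print(ticket.close_job())"
```

```text
35.2417
the job is handed in; nothing more can be done
None
```

The job is done and handed in at 35.2 s of the 61 s allowed; closing it reported no verdict.

- **Pin release:** I gripped the pin along its axis and turned it clockwise. At 30° it stopped after about 2 mm, and at 52° it pulled straight out with almost no force.
- **Pin in tray:** I laid it tilted on the tray floor and let go. It lies at about (0.455, 0.34), inside the tray, and both fixed cameras agreed.
- **Lid:** I raised it by the bar and let go. After letting go, it stands at 71° by the side camera and 70° by the top camera.
- **Everything else:** the tray outline in the top picture has not moved. The torch and varnish are within about 5 mm of their first readings in both fixed cameras.

**Checks that disagreed or fell short:**
- While raising the lid, the force on the tool rose to about 27 N because my assumed arc was slightly off. I eased that before opening the fingers.
- The last top-camera mask put the tray's middle about 3 cm off. The gripper was covering part of it, and the outline and the side camera both showed it in place.
- In the last pictures only the top camera found the flybox. It had not moved.

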